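# Release a rigid tube from its push-fit port and park it

## Task

Take the short straight tube out of its push-fit port: press the port's release collar fully down gently, and while it is held down draw the tube straight up and out without forcing it. Then stand the tube upright, fully home, in the empty parking socket and let it go. Leave the port with the elbow and everything else on the bench alone.

Things in the scene. Friction and masses are not known exactly. Their poses are not given: they have to be found in the camera images.
- port: fixed push-fit port on a 96 mm packing plate 1 to 9 mm thick: aluminium foot 84 x 84 x 12 mm, black round housing 48 mm diameter up to 56 mm, a level brass stub at its +x. Origin: centre of the aluminium foot's underside, z up along the bore; heights are from here. The 23.8 mm bore ends on a flat seat at 20 mm, where the tube stands. Over 40 N between tube and port damages it
- collar: the port's grey release collar round the tube: flat flange 48 mm outer, 25 mm inner diameter, 5 mm thick, 9 mm above the housing. Origin: centre of its underside, 65 mm above the port's origin. Slides straight down 8 mm to a hard stop on a spring (4 N at first, about 14 N just before the stop); springs back when let go. More than 28 N on it breaks it
- collar_top (a point): centre of the collar's upper face, 70 mm above the port's origin when up. Two fingertips straddling the tube a few mm clear on each side press on it; if they then pinch the tube and rise, the tube rises with them while the sprung collar follows the fingertips up, so the pull must begin with the collar at its stop (within 0.4 mm)
- tube: short straight white rigid tube, 22 mm diameter, 86 mm long, about 50 g, loose. Origin: centre of its lower end, z along it. A groove 11 mm in diameter lies 10 to 20 mm above that end. At the start it stands in the port, its top 36 mm above the collar's face
- tube_top (a point): centre of the tube's upper end, 86 mm above its origin. Two spring teeth in the port hold the tube's groove: collar up, the tube can rise only about 1 mm. They are clear only while the collar is over about 6 mm down, and the tube must rise about 1.5 mm with them clear; after that they only rub on its foot (up to about 15 N) and it draws out
- socket: fixed black parking socket, empty: foot plate 90 x 70 x 8 mm with an upright round cup 42 mm outer, 25 mm inner diameter, its mouth 42 mm and its flat inner floor 8 mm above the bench. Origin at the centre of the underside, z up along the cup
- elbow_port: a second port like the first, but its white tube ends in an elbow at 106 mm above its origin pointing along its +x, 50 mm long; fixed, not to be touched. Origin at the centre of its aluminium foot's underside
- vase: bystander: white printed twisted vase, about 90 mm wide, 180 mm tall; origin at the centre of its underside
- spool: bystander: black filament spool lying flat, 150 mm diameter, 55 mm tall; origin at the centre of its underside
- scraper: bystander: flat scraper lying on the bench
- driver: bystander: screwdriver lying on the bench
- grease: bystander: small amber jar, 40 mm diameter, 60 mm tall
- spanner: bystander: spanner lying on the bench
- nozzle_tray: bystander: small open grey tray 80 x 60 x 22 mm

How it is judged:
By the outcome, as a careful person would: the job done as asked, in the order asked, and still so for the second after the job is handed in, with the robot touching nothing.
It also fails if it takes over 64 s, if anything falls off the work surface, if the arm or the gripper's body presses on something with over 40 N, if the wrist force passes 120 N, or if a joint passes its speed limit or range.

## Robot

A 6-joint arm with a two-finger parallel gripper is mounted at the origin on the work surface. World frame = base frame: x ahead of the robot, y to its left, z up, the work surface at z = 0. Lengths are in m, angles in rad, forces in N, time in s.
With the tool pointing down it reaches from about 0.225 to 0.875 m from the base axis. Payload 3.4 kg.
Tool frame: the origin (TCP) lies at the very end of the fingers, on their centre line; the grasp point (between the pads) lies 19 mm behind it (manip.grasp_offset is the distance from the TCP to the grasp point, in m); x points along the fingers, y is the direction in which the jaws open and shut, and the axes are right-handed (so a half turn about x gives the same grasp; the last joint's range is limited). The gripper opens to 85 mm and grips with 20 to 120 N. Pads are 22 mm wide; open, the fingers measure 114 mm over their backs; the gripper's body (76 mm by 85 mm) begins 54 mm behind the grasp point. The pads swing forward as they close: fully open they stand 13 mm farther back than shut.
Start: joints at [1.175, 0.276, 1.505, -0, 1.361, -0.121], TCP at [0.156, 0.553, 0.231] pointing down, gripper open.
Joint ranges: [-2.89, 2.89], [-0.75, 2.08], [0.22, 2.7], [-1.18, 4.32], [0.11, 2.71], [-2.7, 2.7]. Speed limits (rad/s): [2.57, 2.57, 3.14, 3.14, 3.14, 3.14].

## Interface

Orientations are given as a unit quaternion [w, x, y, z].
In Python, from rig import manip gives the robot as it stands.
- The arm moves only by the tool step_arm, never from a script. Its argument "increments" is a list of rows, each an object with "grip": the opening, from 0 (shut) to 1 (fully open); "delta_pos": the shift along the world's x, y, z in m, a list of three; "twist": the turn about the world's z in degrees. A call has 1 to 10 rows; each row shifts and turns the commanded pose from where the row before left it; what a row does not reach is not made up. A row lasts 1/12 s, in which the tool goes at most 41.7 mm and 7.16 degrees, less where a joint would pass 70% of its speed; a pose out of reach is approached as far as the arm can. A call with a gripper value outside its range is refused whole. The fingers move at their own pace and stop on an object; "force" is the grip in N (left out, the last holds). Time passes only in rows, so rows that do not move let the fingers close. It gives the time, the measured TCP pose, the force and the opening at its end, in the units of the state.
- manip.get_state(): the state, without advancing time (a new reading comes with each control period).
- manip.get_image(name): name is "scene" or "top"; returns a dict with "img" (480x640x3 uint8, red, green, blue), "fx", "fy", "cx", "cy" (pixels), "D" ([k1, k2, p1, p2, k3] as OpenCV has them; the pictures are not rectified), "rvec" (rotation vector, rad) and "tvec" (3), from world to camera coordinates, as OpenCV has them. Camera axes: x right, y down, z forward; pixel columns grow to the right and rows downward; lengths in m; the calibration is good to about 2 mm. A picture is of the moment at which its call begins. There is no depth.
- manip.sign_off(): hands the job in, once; it reports no verdict.
The state is a dict: "clock": time; "qpos": joint angles; "qd": joint speeds; "effort": joint torques, N m; "position": TCP position; "ee_rot": TCP orientation; "contact_force": force on the tool from outside, world axes, zero at the start; "moment": the same for the moment, N m; "width": finger opening in m.
Only numpy, scipy, OpenCV 4.12 (cv2) and the standard library are available. Lean on these libraries where they do the work, as an engineer would, in place of code of your own. Each camera call takes 0.05 s, during which the arm holds its last target. There are 200 camera calls.

## Working session

There is one attempt and no reset: what is moved stays moved. The work goes in short steps, Python scripts to look and compute and a tool call to move; the robot and the scene stay as the last step left them, time stands still between calls to the robot, and variables do not carry over. Pictures are saved under pics/ and viewed, about 8 in all and at most 12, crops included, and the job is handed in when it is done.

Besides the shell and the picture viewer there is one more tool, called as name(argument=value, ...) on one line, values as JSON. step_arm: Moves the arm, as the interface text tells. Its arguments: {"type":"object","properties":{"increments":{"type":"array"},"force":{"type":"number"}},"required":["increments"]}

```bash
mkdir -p pics; cat > h.py <<'E'
import numpy as np, cv2
from rig import manip
def cam(n,save=None):
    c=manip.get_image(n); c['K']=np.array([[c['fx'],0,c['cx']],[0,c['fy'],c['cy']],[0,0,1.]]);c['D']=np.array(c['D'],float)
    c['R']=cv2.Rodrigues(np.array(c['rvec'],float))[0]; c['t']=np.array(c['tvec'],float).ravel()
    c['C']=-c['R'].T@c['t']
    if save: cv2.imwrite(f'pics/{save}.png',c['img'][:,:,::-1])
    return c
def ray(c,uv):
    p=cv2.undistortPoints(np.array([[uv]],float),c['K'],c['D'])[0,0]
    d=c['R'].T@np.array([p[0],p[1],1]); return d/np.linalg.norm(d)
def onz(c,uv,z):
    d=ray(c,uv); return c['C']+d*(z-c['C'][2])/d[2]
def proj(c,P):
    return cv2.projectPoints(np.array(P,float).reshape(-1,1,3),np.array(c['rvec'],float),c['t'],c['K'],c['D'])[0][:,0]
E
python3 - <<'E'
from h import *
for n in('scene','top'):
    c=cam(n,n+'0'); print(n,c['C'],c['fx'],c['R'][2])
print(manip.get_state())
E
```

```text
scene [1.0776812  0.16941235 0.88527322] 489.8885286373792 [-0.56809312 -0.16426771 -0.80640333]
top [0.31107144 0.00664636 1.16513095] 469.6047564218291 [ 0.19982931 -0.01386741 -0.97973259]
{'clock': 0.1, 'qpos': array([ 1.17498597e+00,  2.76538767e-01,  1.50603456e+00, -8.69572949e-06,
        1.36071326e+00, -1.20980193e-01]), 'qd': array([-0.00021886, -0.00154265, -0.00359538, -0.00093417,  0.00218035,
        0.00044777]), 'effort': array([ 2.10058373e-03, -4.17704058e+01, -2.46406764e+01, -1.14074899e-04,
        5.86776267e-03,  2.63137019e-05]), 'position': array([0.1558528 , 0.55296726, 0.23051106]), 'ee_rot': array([ 0.70029087,  0.09628117,  0.70059113, -0.09744073]), 'contact_force': array([-0.67484817, -0.13291415,  0.53142271]), 'moment': array([-0.01339418, -0.01099388, -0.04836953]), 'width': 0.08521971774930873}
```

View pics/scene0.png

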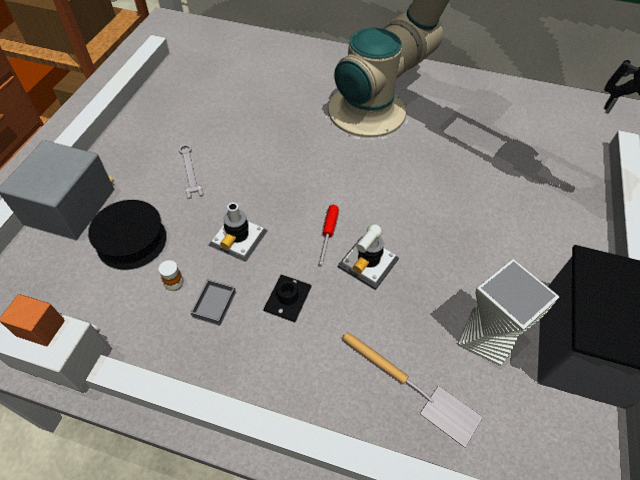

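View pics/top0.png

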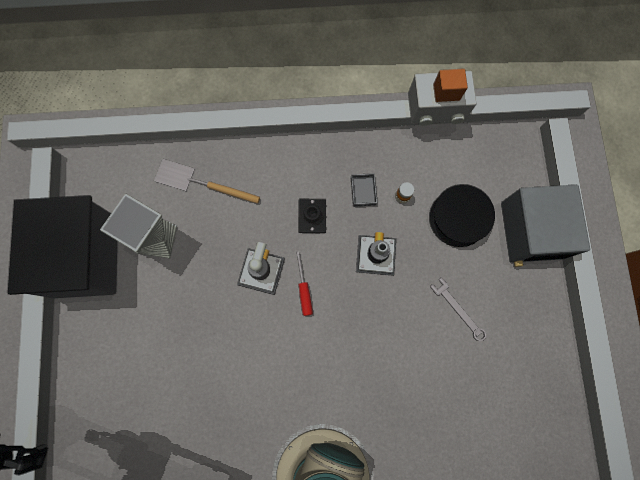

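Scene view: port with the straight tube at about (235,225), socket at (289,292), elbow port at (369,255). Top view: tube top at about (382,246), socket at (312,213), elbow port at (260,268). I'll enlarge the port and socket in both views.

```bash
python3 - <<'E'
import cv2,numpy as np
s=cv2.imread('pics/scene0.png');t=cv2.imread('pics/top0.png')
def cr(i,x,y,w=66,h=50): return cv2.resize(i[y:y+h,x:x+w],(w*6,h*6),interpolation=cv2.INTER_CUBIC)
m=np.vstack([np.hstack([cr(s,205,198,66,66)[:300+96],cr(s,258,268,66,66)]),]) 
m=np.hstack([cr(s,205,200,66,50)*1,cr(s,258,272,66,50)]);n=np.hstack([cr(t,350,228,66,50),cr(t,282,190,66,50)])
o=np.vstack([m,n]); o=np.clip(o.astype(float)*1.5,0,255).astype('uint8'); cv2.imwrite('pics/m.png',o)
E
```

```text
(no output)
```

View pics/m.png

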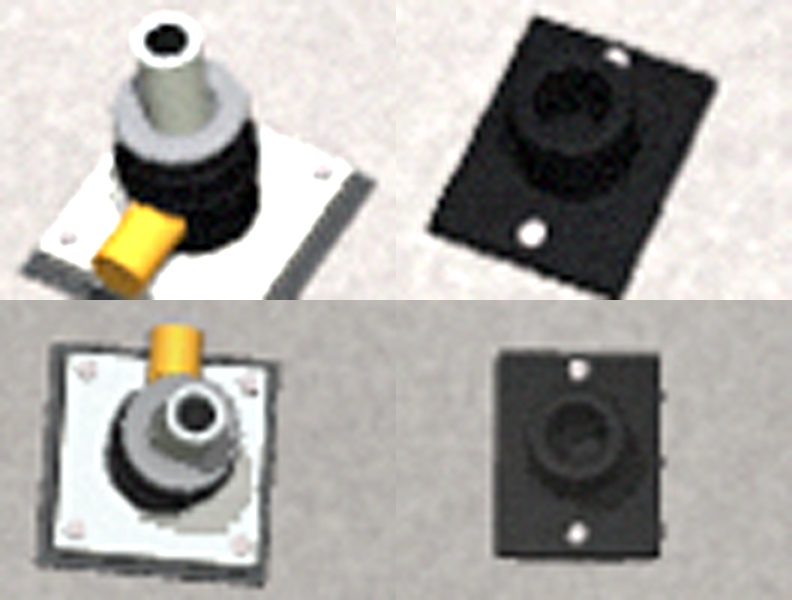

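```bash
python3 - <<'E'
from h import *
S=cam('scene');T=cam('top')
def tri(a,b):
    d1,d2=ray(S,a),ray(T,b); A=np.stack([d1,-d2],1); l=np.linalg.lstsq(A,T['C']-S['C'],rcond=None)[0]
    p,q=S['C']+l[0]*d1,T['C']+l[1]*d2; return (p+q)/2,np.linalg.norm(p-q)
f=lambda x,y,ox,oy:((x+.5)/6-.5+ox,(y+.5)/6-.5+oy)
a=f(167,41,205,200);b=f(195,115,350,228)
print('tubetop',tri(a,b)); 
for z in(.107,.111,.115): print(z,onz(S,a,z),onz(T,b,z))
# socket plate by dark mask min-area rect + corner polygon at z=8mm
for c,(x,y) in((S,(289,296)),(T,(312,215))):
    w=c['img'][y-45:y+45,x-45:x+45].max(2); m=(w<60).astype('uint8')
    n,l,st,_=cv2.connectedComponentsWithStats(m); m=(l==l[45,45]).astype('uint8')
    cs=max(cv2.findContours(m,0,1)[0],key=cv2.contourArea); h=cv2.convexHull(cs)
    q=cv2.approxPolyDP(h,4,True)[:,0]+[x-45,y-45]
    W=np.array([onz(c,p.astype(float),.008) for p in q]); print(q.tolist(),W[:,:2].round(4).tolist(),W.mean(0))
    print('sides',np.linalg.norm(W-np.roll(W,1,0),axis=1))
# port aluminium foot: screws avg at top; collar
print('mouth S',onz(S,f(177,97,258,272),.042),'T',onz(T,f(179,138,282,190),.042))
print('holes T',[onz(T,f(x-396,y-300,282,190),.008) for x,y in((579,369),(577,533))],'S',[onz(S,f(x-396,y,258,272),.008) for x,y in((619,57),(532,234))])
cs=[(87,370),(247,382),(75,527),(242,545)]
for z in(.013,.021): print('foot screws',z,np.mean([onz(T,f(x,y-300,350,228),z) for x,y in cs],0))
W=[onz(T,f(x,y-300,350,228),.017) for x,y in cs]; print('yaw',np.degrees([np.arctan2(*(W[0]-W[2])[1::-1]),np.arctan2(*(W[1]-W[3])[1::-1])]))
print('stub tip yaw')
E
```

```text
tubetop (array([ 0.51039274, -0.16808836,  0.10567565]), np.float64(0.0018252443541796777))
0.107 [ 0.51147212 -0.16845161  0.107     ] [ 0.50985595 -0.16698364  0.107     ]
0.111 [ 0.51438219 -0.16671513  0.111     ] [ 0.50910449 -0.16632727  0.111     ]
0.115 [ 0.51729227 -0.16497865  0.115     ] [ 0.50835304 -0.16567091  0.115     ]
[[281, 275], [310, 285], [294, 321], [264, 310]] [[0.5793, -0.0422], [0.5835, 0.0228], [0.6711, 0.0177], [0.6667, -0.0469]] [ 0.62514872 -0.0121573   0.008     ]
sides [0.08747581 0.06518096 0.08768403 0.06474814]
[[325, 199], [325, 232], [299, 232], [299, 200]] [[0.6619, -0.0485], [0.5752, -0.0426], [0.5793, 0.023], [0.6633, 0.0182]] [ 0.61992522 -0.01247846  0.008     ]
sides [0.06672817 0.08684205 0.06572473 0.08416582]
mouth S [ 0.62268821 -0.01268314  0.042     ] T [ 0.61872344 -0.01095206  0.042     ]
holes T [array([ 0.65836691, -0.01506408,  0.008     ]), array([ 0.58658438, -0.00977779,  0.008     ])] S [array([ 0.58439847, -0.01015926,  0.008     ]), array([ 0.65791841, -0.01568623,  0.008     ])]
foot screws 0.013 [ 0.51123261 -0.16744579  0.013     ]
foot screws 0.021 [ 0.50984276 -0.16623696  0.021     ]
yaw [-9.07645307 -7.17791056]
stub tip yaw
```

step_arm(increments=[{"grip":0.4,"delta_pos":[0.0175,-0.036,0],"twist":1.57},{"grip":0.4,"delta_pos":[0.0175,-0.036,0],"twist":1.57},{"grip":0.4,"delta_pos":[0.0175,-0.036,0],"twist":1.57},{"grip":0.4,"delta_pos":[0.0175,-0.036,0],"twist":1.57},{"grip":0.4,"delta_pos":[0.0175,-0.036,0],"twist":1.57},{"grip":0.4,"delta_pos":[0.0175,-0.036,0],"twist":1.57},{"grip":0.4,"delta_pos":[0.0175,-0.036,0],"twist":1.57},{"grip":0.4,"delta_pos":[0.0175,-0.036,0],"twist":1.57},{"grip":0.4,"delta_pos":[0.0175,-0.036,0],"twist":1.57},{"grip":0.4,"delta_pos":[0.0175,-0.036,0],"twist":1.57}], force=20)

```text
clock: 1.03
position: [0.3312, 0.1917, 0.2315]
ee_rot: [0.707, -0.0, 0.707, 0.001]
contact_force: [0.6, 0.6, -0.1]
width: 0.0338
```

step_arm(increments=[{"grip":0.4,"delta_pos":[0.0175,-0.036,0],"twist":0},{"grip":0.4,"delta_pos":[0.0175,-0.036,0],"twist":0},{"grip":0.4,"delta_pos":[0.0175,-0.036,0],"twist":0},{"grip":0.4,"delta_pos":[0.0175,-0.036,0],"twist":0},{"grip":0.4,"delta_pos":[0.0175,-0.036,0],"twist":0},{"grip":0.4,"delta_pos":[0.0175,-0.036,0],"twist":0},{"grip":0.4,"delta_pos":[0.0175,-0.036,0],"twist":0},{"grip":0.4,"delta_pos":[0.0175,-0.036,0],"twist":0},{"grip":0.4,"delta_pos":[0.0175,-0.036,0],"twist":0},{"grip":0.4,"delta_pos":[0,0,0],"twist":0}])

```text
clock: 1.87
position: [0.4922, -0.1375, 0.2309]
ee_rot: [0.708, 0.0, 0.706, -0.004]
contact_force: [-0.3, 0.7, 0.6]
width: 0.0343
```

step_arm(increments=[{"grip":0.4,"delta_pos":[0.018,-0.03,0],"twist":0},{"grip":0.4,"delta_pos":[0,0,-0.03],"twist":0},{"grip":0.4,"delta_pos":[0,0,-0.03],"twist":0},{"grip":0.4,"delta_pos":[0,0,-0.025],"twist":0},{"grip":0.4,"delta_pos":[0,0,-0.015],"twist":0},{"grip":0.4,"delta_pos":[0,0,0],"twist":0}])

```text
clock: 2.37
position: [0.5037, -0.1592, 0.1276]
ee_rot: [0.704, 0.002, 0.71, 0.001]
contact_force: [-1.1, -0.9, 0.2]
width: 0.0344
```

```bash
python3 - <<'E'
from h import *
import time
o=[]
for n,(x,y) in(('scene',(195,170)),('top',(345,210))):
    c=cam(n); o.append(cv2.resize(c['img'][y:y+75,x:x+66,::-1],None,fx=6,fy=6,interpolation=2))
    p=manip.get_state()['position']; print(p,proj(c,[p,[.5105,-.1675,.107],[.5105,-.1675,.071]]))
cv2.imwrite('pics/a.png',np.clip(np.hstack(o)*1.5,0,255).astype('uint8'))
E
```

```text
[ 0.50519298 -0.15981674  0.12970907] [[236.30688092 197.98749133]
 [233.03337515 206.18185671]
 [234.99025777 217.07775557]]
[ 0.50644074 -0.16033991  0.13122111] [[380.85306479 246.32696928]
 [382.28149202 246.46192643]
 [380.05666287 249.41268532]]
```

View pics/a.png

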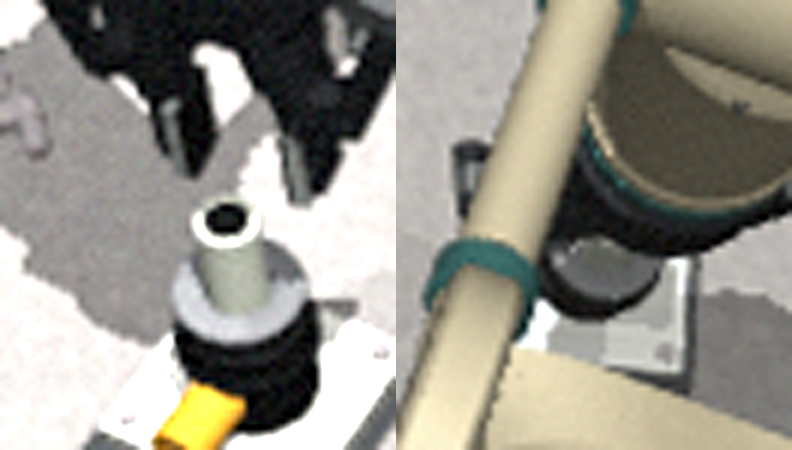

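The scene crop shows the two fingertips above the tube, at about (227,199) and (246,203). They stand slightly towards +y of the tube top at (232,206). The arm was still settling, so I'll let it finish before correcting.

step_arm(increments=[{"grip":0.4,"delta_pos":[0,0,0],"twist":0},{"grip":0.4,"delta_pos":[0,0,0],"twist":0},{"grip":0.4,"delta_pos":[0,0,0],"twist":0},{"grip":0.4,"delta_pos":[0,0,0],"twist":0}])

```text
clock: 2.8
position: [0.5071, -0.1607, 0.1324]
ee_rot: [0.708, -0.0, 0.706, -0.001]
contact_force: [0.4, -0.1, -0.9]
width: 0.0342
```

step_arm(increments=[{"grip":0.4,"delta_pos":[0.0035,-0.0065,0],"twist":0},{"grip":0.4,"delta_pos":[0,0,0],"twist":0},{"grip":0.4,"delta_pos":[0,0,0],"twist":0},{"grip":0.4,"delta_pos":[0,0,0],"twist":0}])

```text
clock: 3.13
position: [0.5101, -0.1672, 0.1313]
ee_rot: [0.707, 0.0, 0.707, -0.0]
contact_force: [-0.1, -0.4, 0.7]
width: 0.0345
```

```bash
python3 - <<'E'
from h import *
c=cam('scene'); x,y=200,165
o=cv2.resize(c['img'][y:y+60,x:x+66,::-1],None,fx=9,fy=9,interpolation=2)
p=manip.get_state()['position']; q=(proj(c,[p+[.011,0,0],p+[.011,.0171,0],p+[.011,-.0171,0],[.5105,-.1675,.107]])-[x,y]+.5)*9-.5
print(p,q)
o=np.clip(o*1.5,0,255).astype('uint8')
for u,v in q: cv2.circle(o,(int(u),int(v)),4,(0,0,255),1)
cv2.imwrite('pics/b.png',o)
E
```

```text
[ 0.50997656 -0.16709347  0.13124742] [[271.92183872 339.89821863]
 [343.41559606 358.51359645]
 [200.828655   321.38678194]
 [301.30037634 374.63671035]]
```

View pics/b.png

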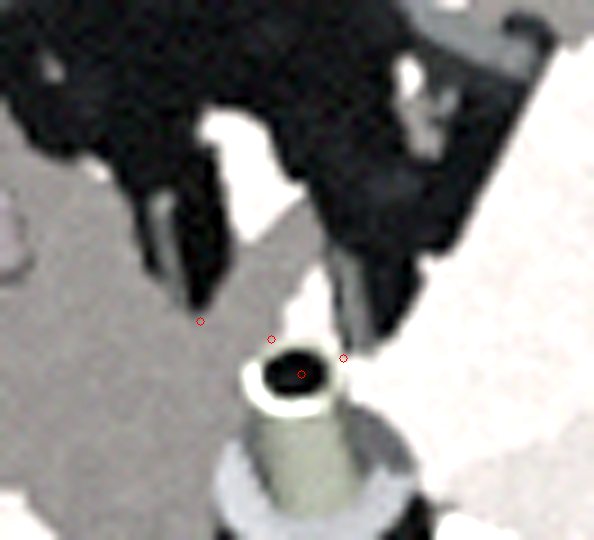

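The fingertips are at the predicted pixels (200,312) and (350,350), straddling the tube top at (297,375). I'm descending now.

step_arm(increments=[{"grip":0.4,"delta_pos":[0,0,-0.015],"twist":0},{"grip":0.4,"delta_pos":[0,0,-0.015],"twist":0},{"grip":0.38,"delta_pos":[0,0,-0.012],"twist":0},{"grip":0.36,"delta_pos":[0,0,-0.005],"twist":0},{"grip":0.36,"delta_pos":[0,0,0],"twist":0},{"grip":0.36,"delta_pos":[0,0,0],"twist":0},{"grip":0.36,"delta_pos":[0,0,0],"twist":0}])

```text
clock: 3.77
position: [0.5107, -0.1673, 0.085]
ee_rot: [0.708, 0.0, 0.707, -0.0]
contact_force: [1.2, 0.6, 0.0]
width: 0.0308
```

step_arm(increments=[{"grip":0.36,"delta_pos":[0,0,-0.005],"twist":0},{"grip":0.36,"delta_pos":[0,0,-0.003],"twist":0},{"grip":0.36,"delta_pos":[0,0,0],"twist":0},{"grip":0.36,"delta_pos":[0,0,0],"twist":0}])

```text
clock: 4.1
position: [0.5099, -0.167, 0.0762]
ee_rot: [0.707, 0.0, 0.707, -0.0]
contact_force: [-0.2, -0.4, 0.6]
width: 0.0305
```

step_arm(increments=[{"grip":0.36,"delta_pos":[0,0,-0.002],"twist":0},{"grip":0.36,"delta_pos":[0,0,0],"twist":0},{"grip":0.36,"delta_pos":[0,0,0],"twist":0}])

```text
clock: 4.35
position: [0.51, -0.167, 0.0743]
ee_rot: [0.707, 0.0, 0.707, -0.0]
contact_force: [0.6, -0.7, 0.3]
width: 0.0307
```

step_arm(increments=[{"grip":0.36,"delta_pos":[0,0,-0.002],"twist":0},{"grip":0.36,"delta_pos":[0,0,0],"twist":0},{"grip":0.36,"delta_pos":[0,0,0],"twist":0}])

```text
clock: 4.6
position: [0.5099, -0.167, 0.0722]
ee_rot: [0.707, 0.0, 0.707, -0.0]
contact_force: [-0.2, 0.1, 0.3]
width: 0.0307
```

step_arm(increments=[{"grip":0.36,"delta_pos":[0,0,-0.002],"twist":0},{"grip":0.36,"delta_pos":[0,0,0],"twist":0},{"grip":0.36,"delta_pos":[0,0,0],"twist":0}])

```text
clock: 4.85
position: [0.5103, -0.1671, 0.0708]
ee_rot: [0.707, 0.0, 0.707, -0.0]
contact_force: [-0.7, -0.0, 4.8]
width: 0.0308
```

step_arm(increments=[{"grip":0.36,"delta_pos":[0,0,-0.002],"twist":0},{"grip":0.36,"delta_pos":[0,0,0],"twist":0},{"grip":0.36,"delta_pos":[0,0,0],"twist":0}])

```text
clock: 5.1
position: [0.5103, -0.1672, 0.069]
ee_rot: [0.707, 0.0, 0.707, -0.0]
contact_force: [-1.5, -0.1, 6.2]
width: 0.0305
```

step_arm(increments=[{"grip":0.36,"delta_pos":[0,0,-0.002],"twist":0},{"grip":0.36,"delta_pos":[0,0,0],"twist":0},{"grip":0.36,"delta_pos":[0,0,0],"twist":0}])

```text
clock: 5.35
position: [0.5103, -0.1672, 0.0673]
ee_rot: [0.707, 0.0, 0.707, -0.0]
contact_force: [-1.6, 0.5, 9.6]
width: 0.0308
```

step_arm(increments=[{"grip":0.36,"delta_pos":[0,0,-0.001],"twist":0},{"grip":0.36,"delta_pos":[0,0,0],"twist":0},{"grip":0.36,"delta_pos":[0,0,0],"twist":0}])

```text
clock: 5.6
position: [0.5103, -0.1672, 0.0665]
ee_rot: [0.707, 0.0, 0.707, -0.0]
contact_force: [-1.7, 0.9, 10.1]
width: 0.0306
```

step_arm(increments=[{"grip":0.3,"delta_pos":[0,0,0],"twist":0},{"grip":0.3,"delta_pos":[0,0,0],"twist":0},{"grip":0.3,"delta_pos":[0,0,0],"twist":0}])

```text
clock: 5.85
position: [0.5107, -0.1673, 0.0667]
ee_rot: [0.708, 0.0, 0.706, -0.001]
contact_force: [-1.4, 0.6, 10.0]
width: 0.0259
```

step_arm(increments=[{"grip":0.3,"delta_pos":[0,0,-0.001],"twist":0},{"grip":0.3,"delta_pos":[0,0,0],"twist":0},{"grip":0.3,"delta_pos":[0,0,0],"twist":0}])

```text
clock: 6.1
position: [0.5107, -0.1673, 0.0658]
ee_rot: [0.708, -0.0, 0.706, -0.001]
contact_force: [-1.8, 0.6, 10.1]
width: 0.0257
```

step_arm(increments=[{"grip":0.3,"delta_pos":[0,0,-0.001],"twist":0},{"grip":0.3,"delta_pos":[0,0,0],"twist":0},{"grip":0.3,"delta_pos":[0,0,0],"twist":0}])

```text
clock: 6.35
position: [0.5107, -0.1673, 0.065]
ee_rot: [0.708, -0.0, 0.706, -0.001]
contact_force: [-1.4, 1.6, 11.6]
width: 0.0257
```

step_arm(increments=[{"grip":0.3,"delta_pos":[0,0,-0.0007],"twist":0},{"grip":0.3,"delta_pos":[0,0,0],"twist":0},{"grip":0.3,"delta_pos":[0,0,0],"twist":0}])

```text
clock: 6.6
position: [0.5107, -0.1673, 0.0644]
ee_rot: [0.708, -0.0, 0.706, -0.001]
contact_force: [-2.5, 0.8, 12.7]
width: 0.0258
```

step_arm(increments=[{"grip":0.3,"delta_pos":[0,0,-0.0005],"twist":0},{"grip":0.3,"delta_pos":[0,0,0],"twist":0},{"grip":0.3,"delta_pos":[0,0,0],"twist":0}])

```text
clock: 6.85
position: [0.5107, -0.1673, 0.064]
ee_rot: [0.708, -0.0, 0.706, -0.001]
contact_force: [-2.4, 1.2, 12.8]
width: 0.0258
```

step_arm(increments=[{"grip":0.3,"delta_pos":[0,0,-0.0005],"twist":0},{"grip":0.3,"delta_pos":[0,0,0],"twist":0},{"grip":0.3,"delta_pos":[0,0,0],"twist":0}])

```text
clock: 7.1
position: [0.5107, -0.1673, 0.0637]
ee_rot: [0.708, -0.0, 0.706, -0.001]
contact_force: [-3.3, 0.4, 14.6]
width: 0.0255
```

step_arm(increments=[{"grip":0.3,"delta_pos":[0,0,-0.0004],"twist":0},{"grip":0.3,"delta_pos":[0,0,0],"twist":0},{"grip":0.3,"delta_pos":[0,0,0],"twist":0}])

```text
clock: 7.35
position: [0.5107, -0.1673, 0.0637]
ee_rot: [0.708, -0.0, 0.706, -0.001]
contact_force: [-2.3, 1.4, 16.9]
width: 0.026
```

step_arm(increments=[{"grip":0.3,"delta_pos":[0,0,-0.0002],"twist":0},{"grip":0.27,"delta_pos":[0,0,0],"twist":0},{"grip":0.27,"delta_pos":[0,0,0],"twist":0}])

```text
clock: 7.6
position: [0.511, -0.1675, 0.0638]
ee_rot: [0.708, -0.0, 0.706, -0.001]
contact_force: [-3.4, 1.8, 17.9]
width: 0.0234
```

step_arm(increments=[{"grip":0.2,"delta_pos":[0,0,0],"twist":0},{"grip":0.2,"delta_pos":[0,0,0],"twist":0},{"grip":0.2,"delta_pos":[0,0,0],"twist":0},{"grip":0.2,"delta_pos":[0,0,0],"twist":0}], force=45)

```text
clock: 7.93
position: [0.5111, -0.1676, 0.0639]
ee_rot: [0.708, -0.0, 0.706, -0.001]
contact_force: [-3.8, 1.5, 19.7]
width: 0.0214
```

step_arm(increments=[{"grip":0.2,"delta_pos":[0,0,0.0007],"twist":0},{"grip":0.2,"delta_pos":[0,0,0.0007],"twist":0},{"grip":0.2,"delta_pos":[0,0,0.0007],"twist":0},{"grip":0.2,"delta_pos":[0,0,0.0007],"twist":0}])

```text
clock: 8.27
position: [0.5111, -0.1676, 0.0655]
ee_rot: [0.708, -0.0, 0.706, -0.001]
contact_force: [-1.7, 0.7, 8.8]
width: 0.0208
```

step_arm(increments=[{"grip":0.2,"delta_pos":[0,0,0.0005],"twist":0},{"grip":0.2,"delta_pos":[0,0,0.0005],"twist":0},{"grip":0.2,"delta_pos":[0,0,0],"twist":0}])

```text
clock: 8.52
position: [0.5111, -0.1676, 0.0661]
ee_rot: [0.708, -0.0, 0.706, -0.001]
contact_force: [0.1, -0.1, 7.5]
width: 0.021
```

step_arm(increments=[{"grip":0.2,"delta_pos":[0,0,0.001],"twist":0},{"grip":0.2,"delta_pos":[0,0,0.001],"twist":0},{"grip":0.2,"delta_pos":[0,0,0.001],"twist":0},{"grip":0.2,"delta_pos":[0,0,0],"twist":0}])

```text
clock: 8.85
position: [0.5106, -0.168, 0.0676]
ee_rot: [0.708, -0.0, 0.707, -0.001]
contact_force: [1.8, -3.3, -1.4]
width: 0.0209
```

step_arm(increments=[{"grip":0.2,"delta_pos":[0,0,0.001],"twist":0},{"grip":0.2,"delta_pos":[0,0,0.001],"twist":0},{"grip":0.2,"delta_pos":[0,0,0.001],"twist":0},{"grip":0.2,"delta_pos":[0,0,0],"twist":0}])

```text
clock: 9.18
position: [0.5101, -0.1679, 0.0703]
ee_rot: [0.707, -0.0, 0.707, -0.001]
contact_force: [1.9, -4.3, -3.8]
width: 0.0207
```

step_arm(increments=[{"grip":0.2,"delta_pos":[0,0,0.001],"twist":0},{"grip":0.2,"delta_pos":[0,0,0.001],"twist":0},{"grip":0.2,"delta_pos":[0,0,0],"twist":0}])

```text
clock: 9.43
position: [0.5101, -0.1679, 0.0725]
ee_rot: [0.707, -0.0, 0.707, -0.001]
contact_force: [1.4, -5.5, -2.4]
width: 0.0205
```

step_arm(increments=[{"grip":0.2,"delta_pos":[0,0,0.001],"twist":0},{"grip":0.2,"delta_pos":[0,0,0.001],"twist":0},{"grip":0.2,"delta_pos":[0,0,0],"twist":0}])

```text
clock: 9.68
position: [0.5101, -0.1678, 0.0744]
ee_rot: [0.707, -0.0, 0.707, -0.001]
contact_force: [1.3, -5.9, -4.1]
width: 0.0208
```

step_arm(increments=[{"grip":0.2,"delta_pos":[0,-0.0005,0.002],"twist":0},{"grip":0.2,"delta_pos":[0,0,0.002],"twist":0},{"grip":0.2,"delta_pos":[0,0,0.002],"twist":0}])

```text
clock: 9.93
position: [0.5103, -0.1675, 0.0806]
ee_rot: [0.707, 0.001, 0.707, -0.0]
contact_force: [2.7, -3.5, -3.2]
width: 0.0212
```

step_arm(increments=[{"grip":0.2,"delta_pos":[0,0,0.003],"twist":0},{"grip":0.2,"delta_pos":[0,0,0.003],"twist":0},{"grip":0.2,"delta_pos":[0,0,0.003],"twist":0}])

```text
clock: 10.18
position: [0.5103, -0.1675, 0.0903]
ee_rot: [0.707, 0.0, 0.707, -0.0]
contact_force: [2.3, -2.9, -2.6]
width: 0.021
```

step_arm(increments=[{"grip":0.2,"delta_pos":[0,0,0.003],"twist":0},{"grip":0.2,"delta_pos":[0,0,0.003],"twist":0},{"grip":0.2,"delta_pos":[0,0,0.003],"twist":0}])

```text
clock: 10.43
position: [0.51, -0.1674, 0.0993]
ee_rot: [0.707, 0.0, 0.707, -0.0]
contact_force: [2.8, -2.8, -2.4]
width: 0.021
```

step_arm(increments=[{"grip":0.2,"delta_pos":[0,0,0.004],"twist":0},{"grip":0.2,"delta_pos":[0,0,0.005],"twist":0},{"grip":0.2,"delta_pos":[0,0,0.006],"twist":0},{"grip":0.2,"delta_pos":[0,0,0.008],"twist":0},{"grip":0.2,"delta_pos":[0,0,0.01],"twist":0},{"grip":0.2,"delta_pos":[0,0,0.01],"twist":0},{"grip":0.2,"delta_pos":[0,0,0],"twist":0},{"grip":0.2,"delta_pos":[0,0,0],"twist":0}])

```text
clock: 11.1
position: [0.5103, -0.1675, 0.1428]
ee_rot: [0.708, 0.0, 0.707, -0.0]
contact_force: [-0.6, 0.7, -1.2]
width: 0.021
```

```bash
python3 - <<'E'
from h import *
o=[]
for n,(x,y) in(('scene',(190,150)),('top',(340,200))):
    c=cam(n); o.append(cv2.resize(c['img'][y:y+90,x:x+66,::-1],None,fx=6,fy=6,interpolation=2))
p=manip.get_state()['position'];print(p)
cv2.imwrite('pics/c.png',np.clip(np.hstack(o)*1.5,0,255).astype('uint8'))
E
```

```text
[ 0.50959423 -0.16727167  0.14170216]
```

View pics/c.png

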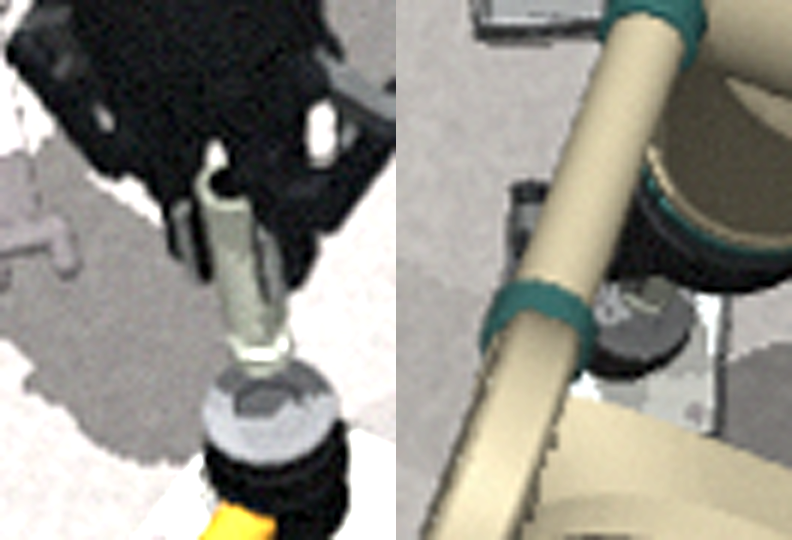

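The tube is out of the port, its foot at about (233,208) in the scene view and clear above the collar. It is upright between the pads, and the collar has sprung back. Next I'm moving it over the socket.

step_arm(increments=[{"grip":0.2,"delta_pos":[0.008,0.011,0],"twist":0},{"grip":0.2,"delta_pos":[0.012,0.018,0],"twist":0},{"grip":0.2,"delta_pos":[0.012,0.018,0],"twist":0},{"grip":0.2,"delta_pos":[0.012,0.018,0],"twist":0},{"grip":0.2,"delta_pos":[0.012,0.018,0],"twist":0},{"grip":0.2,"delta_pos":[0.012,0.018,0],"twist":0},{"grip":0.2,"delta_pos":[0.012,0.018,0],"twist":0},{"grip":0.2,"delta_pos":[0.012,0.018,0],"twist":0},{"grip":0.2,"delta_pos":[0.012,0.012,0],"twist":0},{"grip":0.2,"delta_pos":[0.008,0.006,0],"twist":0}])

```text
clock: 12.03
position: [0.623, -0.0098, 0.1411]
ee_rot: [0.707, 0.0, 0.707, 0.001]
contact_force: [0.2, 0.2, -0.9]
width: 0.0208
```

step_arm(increments=[{"grip":0.2,"delta_pos":[0,0,-0.01],"twist":0},{"grip":0.2,"delta_pos":[0,0,-0.01],"twist":0},{"grip":0.2,"delta_pos":[0,0,0],"twist":0},{"grip":0.2,"delta_pos":[0,0,0],"twist":0},{"grip":0.2,"delta_pos":[0,0,0],"twist":0},{"grip":0.2,"delta_pos":[0,0,0],"twist":0}])

```text
clock: 12.53
position: [0.6219, -0.0133, 0.1221]
ee_rot: [0.707, 0.001, 0.707, -0.001]
contact_force: [0.2, 0.1, -0.9]
width: 0.0211
```

step_arm(increments=[{"grip":0.2,"delta_pos":[0,0.0008,-0.01],"twist":0},{"grip":0.2,"delta_pos":[0,0,-0.01],"twist":0},{"grip":0.2,"delta_pos":[0,0,-0.008],"twist":0},{"grip":0.2,"delta_pos":[0,0,0],"twist":0},{"grip":0.2,"delta_pos":[0,0,0],"twist":0},{"grip":0.2,"delta_pos":[0,0,0],"twist":0}])

```text
clock: 13.03
position: [0.6221, -0.0117, 0.0936]
ee_rot: [0.707, 0.0, 0.707, -0.0]
contact_force: [-1.3, -0.6, 0.3]
width: 0.021
```

```bash
python3 - <<'E'
from h import *
x,y=260,262
c=cam('scene');p=manip.get_state()['position'];print(p)
o=np.clip(cv2.resize(c['img'][y:y+60,x:x+66,::-1],None,fx=9,fy=9,interpolation=2)*2.0,0,255).astype('uint8')
a=np.linspace(0,6.283,25)
for r,z,q in((.021,.042,[.6217,-.0124]),(.011,p[2]-.042,p[:2])):
    P=np.c_[q[0]+r*np.cos(a),q[1]+r*np.sin(a),0*a+z]
    for u,v in (proj(c,P)-[x,y]+.5)*9-.5: cv2.circle(o,(int(u),int(v)),1,(0,0,255),-1)
cv2.imwrite('pics/d.png',o)
E
```

```text
[ 0.62234989 -0.01174781  0.09399122]
```

View pics/d.png

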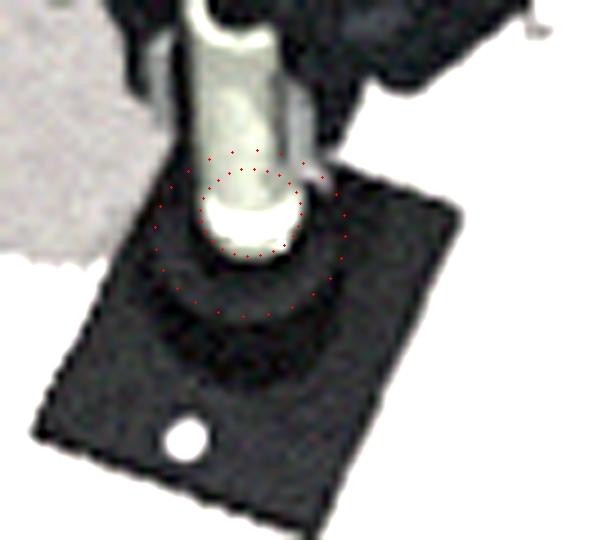

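The tube foot at (250,258) sits centrally over the cup mouth, with the drawn outlines matching to about 1 px. I'm lowering it in small steps and watching the force.

step_arm(increments=[{"grip":0.2,"delta_pos":[0,-0.0005,-0.004],"twist":0},{"grip":0.2,"delta_pos":[0,0,-0.003],"twist":0},{"grip":0.2,"delta_pos":[0,0,-0.002],"twist":0},{"grip":0.2,"delta_pos":[0,0,0],"twist":0},{"grip":0.2,"delta_pos":[0,0,0],"twist":0}])

```text
clock: 13.5
position: [0.6219, -0.0122, 0.0846]
ee_rot: [0.707, 0.0, 0.707, -0.0]
contact_force: [-0.5, 1.2, -0.4]
width: 0.0208
```

step_arm(increments=[{"grip":0.2,"delta_pos":[0,0,-0.0015],"twist":0},{"grip":0.2,"delta_pos":[0,0,-0.0015],"twist":0},{"grip":0.2,"delta_pos":[0,0,0],"twist":0}])

```text
clock: 13.75
position: [0.6219, -0.0122, 0.0816]
ee_rot: [0.707, 0.0, 0.707, -0.0]
contact_force: [0.2, -0.1, -0.8]
width: 0.0207
```

step_arm(increments=[{"grip":0.2,"delta_pos":[0,0,-0.0015],"twist":0},{"grip":0.2,"delta_pos":[0,0,-0.0015],"twist":0},{"grip":0.2,"delta_pos":[0,0,0],"twist":0}])

```text
clock: 14.0
position: [0.6218, -0.0122, 0.0785]
ee_rot: [0.707, 0.0, 0.707, -0.0]
contact_force: [-0.1, -0.4, -0.2]
width: 0.021
```

Below the mouth with no contact, so it has entered. Floor expected at TCP z of about 0.050.

step_arm(increments=[{"grip":0.2,"delta_pos":[0,0,-0.003],"twist":0},{"grip":0.2,"delta_pos":[0,0,-0.003],"twist":0},{"grip":0.2,"delta_pos":[0,0,-0.003],"twist":0},{"grip":0.2,"delta_pos":[0,0,0],"twist":0}])

```text
clock: 14.33
position: [0.6214, -0.0122, 0.0689]
ee_rot: [0.707, 0.0, 0.708, -0.0]
contact_force: [0.3, -0.7, -0.6]
width: 0.0212
```

step_arm(increments=[{"grip":0.2,"delta_pos":[0,0,-0.003],"twist":0},{"grip":0.2,"delta_pos":[0,0,-0.003],"twist":0},{"grip":0.2,"delta_pos":[0,0,-0.003],"twist":0},{"grip":0.2,"delta_pos":[0,0,0],"twist":0}])

```text
clock: 14.67
position: [0.6215, -0.0122, 0.06]
ee_rot: [0.707, 0.0, 0.708, -0.0]
contact_force: [-0.4, -0.0, 0.0]
width: 0.0208
```

step_arm(increments=[{"grip":0.2,"delta_pos":[0,0,-0.003],"twist":0},{"grip":0.2,"delta_pos":[0,0,-0.002],"twist":0},{"grip":0.2,"delta_pos":[0,0,-0.002],"twist":0},{"grip":0.2,"delta_pos":[0,0,0],"twist":0},{"grip":0.2,"delta_pos":[0,0,0],"twist":0}])

```text
clock: 15.08
position: [0.622, -0.0122, 0.0537]
ee_rot: [0.707, 0.0, 0.707, -0.0]
contact_force: [0.8, 0.0, -0.6]
width: 0.0211
```

step_arm(increments=[{"grip":0.2,"delta_pos":[0,0,-0.0015],"twist":0},{"grip":0.2,"delta_pos":[0,0,-0.001],"twist":0},{"grip":0.2,"delta_pos":[0,0,0],"twist":0},{"grip":0.2,"delta_pos":[0,0,0],"twist":0}])

```text
clock: 15.42
position: [0.622, -0.0122, 0.0513]
ee_rot: [0.707, 0.0, 0.707, -0.0]
contact_force: [0.2, -0.1, -0.4]
width: 0.0206
```

step_arm(increments=[{"grip":0.2,"delta_pos":[0,0,-0.001],"twist":0},{"grip":0.2,"delta_pos":[0,0,0],"twist":0},{"grip":0.2,"delta_pos":[0,0,0],"twist":0}])

```text
clock: 15.67
position: [0.622, -0.0122, 0.0503]
ee_rot: [0.707, 0.0, 0.707, -0.0]
contact_force: [-0.4, 0.3, -1.1]
width: 0.0207
```

step_arm(increments=[{"grip":0.2,"delta_pos":[0,0,-0.001],"twist":0},{"grip":0.2,"delta_pos":[0,0,0],"twist":0},{"grip":0.2,"delta_pos":[0,0,0],"twist":0}])

```text
clock: 15.92
position: [0.6222, -0.0123, 0.0501]
ee_rot: [0.707, 0.0, 0.707, -0.0]
contact_force: [-0.8, -0.9, 5.7]
width: 0.0211
```

step_arm(increments=[{"grip":0.2,"delta_pos":[0,0,-0.001],"twist":0},{"grip":0.2,"delta_pos":[0,0,0],"twist":0},{"grip":0.2,"delta_pos":[0,0,0],"twist":0}])

```text
clock: 16.17
position: [0.6223, -0.0123, 0.05]
ee_rot: [0.708, 0.0, 0.707, -0.0]
contact_force: [-2.3, 0.1, 10.2]
width: 0.0209
```

On the floor at the expected height (TCP 0.050). I'm easing off, letting go and rising.

step_arm(increments=[{"grip":0.2,"delta_pos":[0,0,0.001],"twist":0},{"grip":0.28,"delta_pos":[0,0,0],"twist":0},{"grip":0.4,"delta_pos":[0,0,0],"twist":0},{"grip":0.4,"delta_pos":[0,0,0],"twist":0},{"grip":0.4,"delta_pos":[0,0,0],"twist":0},{"grip":0.4,"delta_pos":[0,0,0],"twist":0}])

```text
clock: 16.67
position: [0.622, -0.0122, 0.049]
ee_rot: [0.707, 0.0, 0.707, -0.0]
contact_force: [-0.4, 0.0, 0.2]
width: 0.0342
```

step_arm(increments=[{"grip":0.4,"delta_pos":[0,0,0.005],"twist":0},{"grip":0.4,"delta_pos":[0,0,0.01],"twist":0},{"grip":0.4,"delta_pos":[0,0,0.015],"twist":0},{"grip":0.4,"delta_pos":[0,0,0.02],"twist":0},{"grip":0.4,"delta_pos":[0,0,0.025],"twist":0},{"grip":0.4,"delta_pos":[0,0,0.025],"twist":0},{"grip":0.4,"delta_pos":[0,0,0.025],"twist":0},{"grip":0.4,"delta_pos":[0,0,0.025],"twist":0},{"grip":0.4,"delta_pos":[0,0,0],"twist":0},{"grip":0.4,"delta_pos":[0,0,0],"twist":0}])

```text
clock: 17.5
position: [0.6232, -0.0124, 0.2022]
ee_rot: [0.709, 0.0, 0.705, -0.0]
contact_force: [-0.0, 0.0, -0.0]
width: 0.0339
```

```bash
python3 - <<'E'
from h import *
c=cam('scene');p=manip.get_state();print(p['position'],p['contact_force'],p['width'])
x,y=200,190
o=np.clip(cv2.resize(c['img'][y:y+140,x:x+190,::-1],None,fx=4,fy=4,interpolation=2)*1.6,0,255).astype('uint8')
a=np.linspace(0,6.283,25);P=np.c_[.622+.011*np.cos(a),-.0123+.011*np.sin(a),0*a+.094]
for u,v in (proj(c,P)-[x,y]+.5)*4-.5: cv2.circle(o,(int(u),int(v)),1,(0,0,255),-1)
cv2.imwrite('pics/e.png',o)
E
```

```text
[ 0.62212263 -0.01224155  0.200406  ] [-0.27265842  0.03437612 -0.30958078] 0.03418927673371395
```

View pics/e.png

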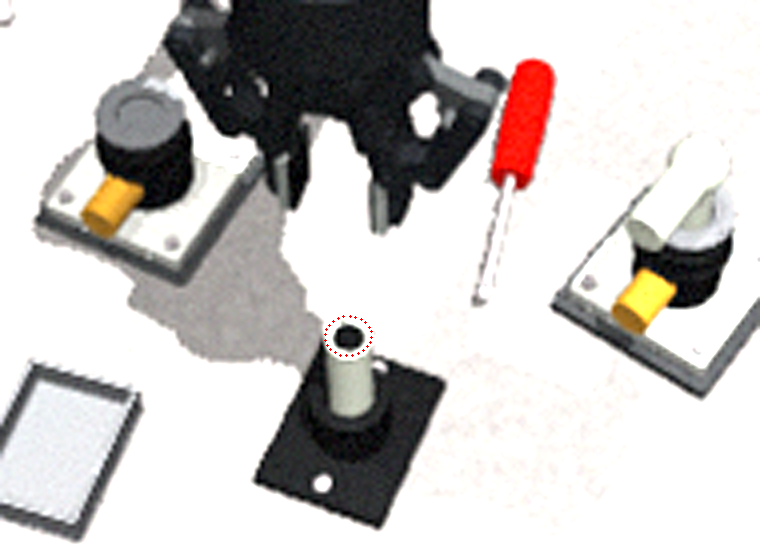

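The tube stands upright in the socket. Its top at (348,337) lies on the outline predicted for 94 mm, so it is fully home. The port collar is up and the elbow port, tray and driver are in place.

```bash
python3 -c "
from rig import manip
print(manip.sign_off())"
```

```text
the job is handed in; nothing more can be done
None
```

The tube is out of its port and standing upright, fully home, in the parking socket. The job was handed in at about 17.6 s of the 64 s.

- **Release and pull:** I pressed the collar to its stop, where the height stopped changing, with readings up to 19.7 N (limit 28 N). Then I pinched the tube and drew it straight up. The net upward pull read no more than about 4 N, with at most about 6 N sideways. These are readings between moves, so brief peaks could have been higher.
- **Parking:** The tube entered the socket without touching the sides. It met the floor at the expected height (tool tip at 0.050 m), with about 10 N of downward push before I let go.
- **Last checks:** In the final picture the tube's top matches the outline predicted for 94 mm above the bench. The port's collar is up, the elbow port, driver and tray look undisturbed, and the gripper is clear with near-zero force. The vase, spool, scraper, grease jar and spanner were outside that picture; the arm did not work near them. No check failed.

The two cameras disagreed by a few mm on the socket's position, so I used their mean and confirmed it from close by before inserting.

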